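# Close the casting frame with the 8 mm board

## Task

The casting frame round the clay skull still lacks its front board. Three boards that look alike stand in the rack: pinch them where they stand to find the one that is 8 mm thick, the only one that fits, take it out and guide it down into the grooves of the frame's two front posts until it stands fully home on the base, then let go. Lower it gently by hand all the way, feeling for the grooves instead of forcing or dropping it; leave the other two boards in the rack, and do not disturb the skull or the tools lying about.

Things in the scene. Friction and masses are not known exactly. Their poses are not given: they have to be found in the camera images.
- frame: casting frame fixed to the table: 200 x 164 mm plywood base, 8 mm thick, with low walls (tops 50 mm over the table) at both sides and back, open in front. Origin: on the table under the nominal middle of the front opening, where the board belongs (its centre then 45.5 mm, its top 83 mm over the table). Own x points from the front into the frame, y along the opening, z up
- front_gap (a point): fixed point of the frame, straight above its origin at the height of the flat post tops (48 mm over the table). Two short wooden posts, middles 57 mm to either side along y, have facing upright grooves down to the base: 9.8 mm wide along x, too narrow for the thicker boards, 12 mm of wood before and behind, 126 mm between groove ends. Axes as the frame
- post_range (a point): same point. The two posts are one stiff pair set by hand along the frame's x: both grooves lie anywhere up to 8 mm before or behind this point, the same for both and not reported. The setting does not shift under the forces of this job. Find it by feel
- rack: board rack fixed to the table, origin under its middle: 145 (own x) x 142 mm, base 8 mm thick. Three places at -55, 0, +55 mm along x, 18 mm wide, between teeth (tops 33 mm up) that stand over 43 mm to either side (y), so a board's middle is free for fingers; end rails 38 mm high. Boards have thickness along x, tops 83 mm over the table
- board_a_mid (a point): one of three plywood boards, 120 mm long (own y) and 75 mm high (own z), alike but for thickness (own x): 8, 11 and 13.5 mm, one of each; which is which is not told, and their places change. Stands loose on its long edge in the rack. This point is its very centre, half-way up, 37.5 mm over its lower edge. About 0.1 kg
- board_b_mid (a point): one of three plywood boards, 120 mm long (own y) and 75 mm high (own z), alike but for thickness (own x): 8, 11 and 13.5 mm, one of each; which is which is not told, and their places change. Stands loose on its long edge in the rack. This point is its very centre, half-way up, 37.5 mm over its lower edge. About 0.1 kg
- board_c_mid (a point): one of three plywood boards, 120 mm long (own y) and 75 mm high (own z), alike but for thickness (own x): 8, 11 and 13.5 mm, one of each; which is which is not told, and their places change. Stands loose on its long edge in the rack. This point is its very centre, half-way up, 37.5 mm over its lower edge. About 0.1 kg
- clay_skull: small hand-modelled clay skull, 83 x 56 x 59 mm, fragile, standing loose on the frame's base with its middle about 95 mm behind the front opening, top 67 mm over the table; origin under its middle
- desk_lamp: gooseneck desk lamp, fixed: round base from 0.45 to 0.56 m in world x and 0.16 to 0.28 m in y, neck rising there to 0.33 m and head at x 0.56 to 0.65, y 0.22 to 0.31, 0.20 to 0.34 m high. Keep the arm and gripper clear of it: come to the rack from its right or over the robot's side
- slate_rib: dark oval hardwood rib, 58 x 92 x 7 mm; a bystander lying loose on the table, origin under its middle
- needle_tool: pin tool with a grey ribbed grip, 14 x 110 x 13 mm; a bystander lying loose on the table, origin under its middle
There are look-alikes about, which are no part of the job. Leave any orange look-alike of the part that bears board_c_mid alone.

How it is judged (in metres and radians):
On the way, in this order (a step that is already met when the one before it is completed fails the run):
1. a board is lifted clear of the rack (height (world z) of any of board_a_mid, board_b_mid, board_c_mid above 0.09 m), for 0.1 s.
2. the board stands home in the grooves while the fingers still hold it (((z of board_a_mid in the frame of frame between 0.0435 and 0.048 m and x of board_a_mid in the frame of frame between -0.0115 and 0.0115 m and y of board_a_mid in the frame of frame between -0.006 and 0.006 m and angle between the x axis of board_a and the x axis of frame, either way round below 0.08 rad and angle between board_a_mid's own z axis and vertical below 0.06 rad and contact force between the fingers and board_a above 1 N) or (z of board_b_mid in the frame of frame between 0.0435 and 0.048 m and x of board_b_mid in the frame of frame between -0.0115 and 0.0115 m and y of board_b_mid in the frame of frame between -0.006 and 0.006 m and angle between the x axis of board_b and the x axis of frame, either way round below 0.08 rad and angle between board_b_mid's own z axis and vertical below 0.06 rad and contact force between the fingers and board_b above 1 N) or (z of board_c_mid in the frame of frame between 0.0435 and 0.048 m and x of board_c_mid in the frame of frame between -0.0115 and 0.0115 m and y of board_c_mid in the frame of frame between -0.006 and 0.006 m and angle between the x axis of board_c and the x axis of frame, either way round below 0.08 rad and angle between board_c_mid's own z axis and vertical below 0.06 rad and contact force between the fingers and board_c above 1 N))), for 0.1 s.
At the end, for the whole second after the job is handed in: The 8 mm board stands released and at rest in both grooves, lower edge within 2 mm of the base, upright (0.06 rad) and square to the frame (0.08 rad); the other boards are within 20 mm, the skull within 8 mm of where they were (((z of board_a_mid in the frame of frame between 0.0435 and 0.048 m and x of board_a_mid in the frame of frame between -0.0115 and 0.0115 m and y of board_a_mid in the frame of frame between -0.006 and 0.006 m and angle between the x axis of board_a and the x axis of frame, either way round below 0.08 rad and angle between board_a_mid's own z axis and vertical below 0.06 rad and linear speed of board_a below 0.01 m/s and distance of each of board_b_mid, board_c_mid from where it was at the start of the episode below 0.02 m) or (z of board_b_mid in the frame of frame between 0.0435 and 0.048 m and x of board_b_mid in the frame of frame between -0.0115 and 0.0115 m and y of board_b_mid in the frame of frame between -0.006 and 0.006 m and angle between the x axis of board_b and the x axis of frame, either way round below 0.08 rad and angle between board_b_mid's own z axis and vertical below 0.06 rad and linear speed of board_b below 0.01 m/s and distance of each of board_a_mid, board_c_mid from where it was at the start of the episode below 0.02 m) or (z of board_c_mid in the frame of frame between 0.0435 and 0.048 m and x of board_c_mid in the frame of frame between -0.0115 and 0.0115 m and y of board_c_mid in the frame of frame between -0.006 and 0.006 m and angle between the x axis of board_c and the x axis of frame, either way round below 0.08 rad and angle between board_c_mid's own z axis and vertical below 0.06 rad and linear speed of board_c below 0.01 m/s and distance of each of board_a_mid, board_b_mid from where it was at the start of the episode below 0.02 m)) and distance of clay_skull from where it was at the start of the episode below 0.008 m); the robot touches nothing.
It fails at once if a board or the gripper is pressed against the frame or its posts with more than 35 N (contact force between any of board_a, board_b, board_c, the arm, the fingers and frame above 35 N).
It fails at once if two boards are out of their places in the rack at once (distance of each of board_a_mid, board_b_mid from where it was at the start of the episode above 0.03 m or distance of each of board_a_mid, board_c_mid from where it was at the start of the episode above 0.03 m or distance of each of board_b_mid, board_c_mid from where it was at the start of the episode above 0.03 m).
It fails at once if the skull is shifted by more than 8 mm or tipped (distance of clay_skull from where it was at the start of the episode above 0.008 m or angle between clay_skull's own z axis and vertical above 0.15 rad).
It fails at once if a tool lying about is shifted by more than 20 mm (distance of any of slate_rib, needle_tool from where it was at the start of the episode above 0.02 m).
It also fails if it takes over 67 s, if anything falls off the work surface, if the arm or the gripper's body presses on something with over 40 N, if the wrist force passes 120 N, or if a joint passes its speed limit or range.

## Robot

A 6-joint arm with a two-finger parallel gripper is mounted at the origin on a cart in front of the work surface, level with it; the furniture and walls round the work are solid. World frame = base frame: x ahead of the robot, y to its left, z up, the work surface at z = 0. Lengths are in m, angles in degrees, forces in N, time in s.
With the tool pointing down it reaches from about 0.4 to 0.825 m from the base axis. Payload 7 kg.
Tool frame: the origin (TCP) lies midway between the tips of the shut fingers; the grasp point (between the pads) lies r.grasp_offset behind it (r.grasp_offset is the distance from the TCP to the grasp point, in m); z points along the fingers, y is the direction in which the jaws open and shut (so a half turn about z gives the same grasp; the last joint's range is limited). The gripper opens to 88 mm and grips with 3 to 60 N. Pads are 19 mm wide; open, the fingers measure 130 mm over their backs; the gripper's body (78 mm by 193 mm) begins 47 mm behind the grasp point.
Start: joints at [79.647, 20.546, 0.682, 0, -70.136, -16.507], TCP at [0.305, 0.602, 0.227] pointing down, gripper open.
Joint ranges: [-176.03, 176.03], [-82.01, 121.73], [-58.28, 71.71], [-173.87, 95.51], [-174.79, -0.11], [-173.66, 173.66]. Speed limits (degrees/s): [136.94, 136.94, 172.46, 180, 180, 180].

## Interface

Orientations are given as [roll, pitch, yaw] about the fixed x, y, z axes, in that order (R = Rz(yaw) Ry(pitch) Rx(roll)).
In Python, from plant import status, imaging, r gives the robot as it stands.
- The arm moves only by the tool apply_moves, never from a script. Its argument "moves" is a list of rows, each a list of 6 numbers: the shift along the tool's x, y, z in units of 200 mm (1.0 is 200 mm), then the turn, a rotation vector about the tool's x, y, z in units of 90 degrees (1.0 is 90 degrees). In form: [[tx, ty, tz, rx, ry, rz], ...]. A call has 1 to 12 rows; each row is the pose to reach, as a shift and turn from the pose measured when the call began, along the tool's axes at that moment; what a row does not reach only later rows make up. A row lasts 1/8 s, in which the tool goes at most 62.5 mm and 10.7 degrees, less where a joint would pass 70% of its speed; a pose out of reach is approached as far as the arm can. A call with a number of a shift or a turn outside -1 to 1 is refused whole. A call with a gripper value outside its range is refused whole. "hand" is the closure, from -1 (fully open) to 1 (shut), set as the call begins (left out, the last holds). The fingers move at their own pace and stop on an object; "grip_force" is the grip in N (left out, the last holds). Time passes only in rows, so rows that repeat a pose let the fingers close. It gives the time, the measured TCP pose, the force and the opening at its end, in the units of the state.
- status.get_state(): the state, without advancing time (a new reading comes with each control period).
- imaging.capture(name): name is "side" or "top"; returns (picture, depth): 480x640x3 uint8, blue, green, red; 480x640 float32, m along the optical axis (not along the pixel's ray), 0 where there is no reading.
- imaging.camera_info(name): a dict with "fx", "fy", "cx", "cy" (pixels), "T" (4x4, takes a point from camera to world coordinates). Camera axes: x right, y up, looking along -z (the intrinsics and any distortion apply to the point x, -y, -z); pixel columns grow to the right and rows downward; lengths in m; the calibration is good to about 2 mm. A picture is of the moment at which its call begins. camera_info takes no time and is no camera call.
- r.close_job(): hands the job in, once; it reports no verdict.
The state is a dict: "time_s": time; "joints": joint angles; "qd": joint speeds; "joint_torque": joint torques, N m; "tcp_pos": TCP position; "eef_rot": TCP orientation; "contact_force": force on the tool from outside, world axes, zero at the start; "moment": the same for the moment, N m; "gripper_width": finger opening in m.
Only numpy, scipy, OpenCV 4.12 (cv2) and the standard library are available. Lean on these libraries where they do the work, as an engineer would, in place of code of your own. Each camera call takes 0.05 s, during which the arm holds its last target.

## Working session

There is one attempt and no reset: what is moved stays moved. The work goes in short steps, Python scripts to look and compute and a tool call to move; the robot and the scene stay as the last step left them, time stands still between calls to the robot, and variables do not carry over. Pictures are saved under pics/ and viewed, and the job is handed in when it is done.

Besides the shell and the picture viewer there is one more tool, called after "Emit:" as name(argument=value, ...), one argument or row to a line, values as JSON. apply_moves: Moves the arm, as the interface text tells. Its arguments: {"type":"object","properties":{"moves":{"type":"array","items":{"type":"array","items":{"type":"number"}}},"hand":{"type":"number"},"grip_force":{"type":"number"}},"required":["moves"]}

```bash
mkdir -p pics; ls
python3 - <<'E'
from plant import status, imaging, r
import cv2,numpy as np
print(status.get_state()); print(r.grasp_offset)
for n in("top","side"):
    p,d=imaging.capture(n); cv2.imwrite(f"pics/{n}0.png",p); np.save(f"pics/{n}0.npy",d); i=imaging.camera_info(n); print(n,i)
E
```

```text
pics
{'time_s': 0.0, 'joints': array([ 7.96471256e+01,  2.05936946e+01,  6.36082215e-01, -2.08015405e-02,
       -7.01352905e+01, -1.65067371e+01]), 'qd': array([ 0.01676728,  0.14625839,  0.01699159, -0.07243535,  0.04521045,
       -0.11857772]), 'joint_torque': array([ 6.50367638e-04, -5.82714164e+01,  2.93042511e+01,  6.99714705e+00,
        6.67290558e-03, -1.60158006e-04]), 'tcp_pos': array([0.30477396, 0.60175373, 0.22561257]), 'eef_rot': array([ 1.79905369e+02, -7.65016244e-03, -2.68666895e+01]), 'contact_force': array([-0.16948192,  0.57009799,  0.30178416]), 'moment': array([-0.02091536, -0.01201942, -0.01728945]), 'gripper_width': 0.08764619350517222}
0.0188
top {'fx': 456.1701570372632, 'fy': 456.1701570372632, 'cx': 314.3402565374242, 'cy': 238.6240320944041, 'T': array([[-0.01167932,  0.99864063, -0.05079852,  0.47422315],
       [-0.99982886, -0.01239194, -0.0137362 ,  0.04153833],
       [-0.01434702,  0.0506294 ,  0.99861445,  1.44221059],
       [ 0.        ,  0.        ,  0.        ,  1.        ]])}
side {'fx': 455.07775206930677, 'fy': 455.07775206930677, 'cx': 318.17028934005435, 'cy': 233.91574867820756, 'T': array([[ 0.86365224, -0.34352797,  0.3689083 ,  1.02088515],
       [ 0.50379445,  0.61319822, -0.60842345, -0.71357375],
       [-0.01720344,  0.71132023,  0.70265751,  0.94762848],
       [ 0.        ,  0.        ,  0.        ,  1.        ]])}
```

View pics/top0.png

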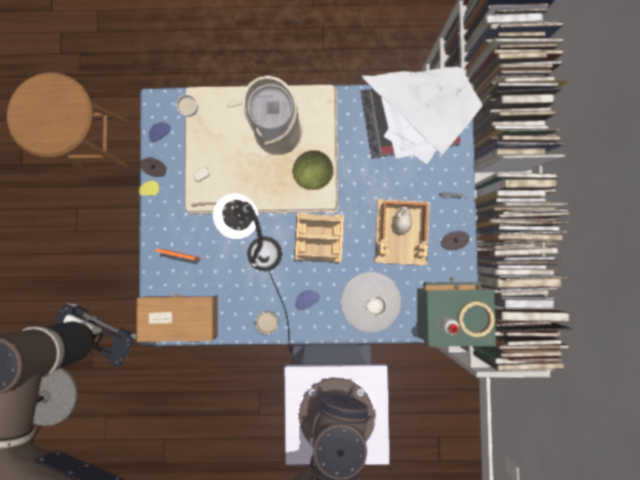

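View pics/side0.png

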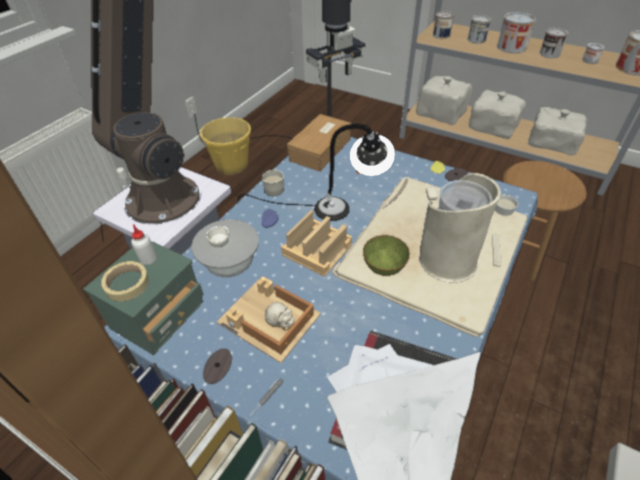

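Run:
```python
import cv2
a=cv2.imread("pics/top0.png")[190:280,285:445]; cv2.imwrite("pics/topz.png",cv2.resize(a,None,fx=5,fy=5,interpolation=cv2.INTER_CUBIC))
a=cv2.imread("pics/side0.png")[200:360,210:360]; cv2.imwrite("pics/sidez.png",cv2.resize(a,None,fx=3.75,fy=3.75,interpolation=cv2.INTER_CUBIC))
```

```text
(no output)
```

View pics/topz.png

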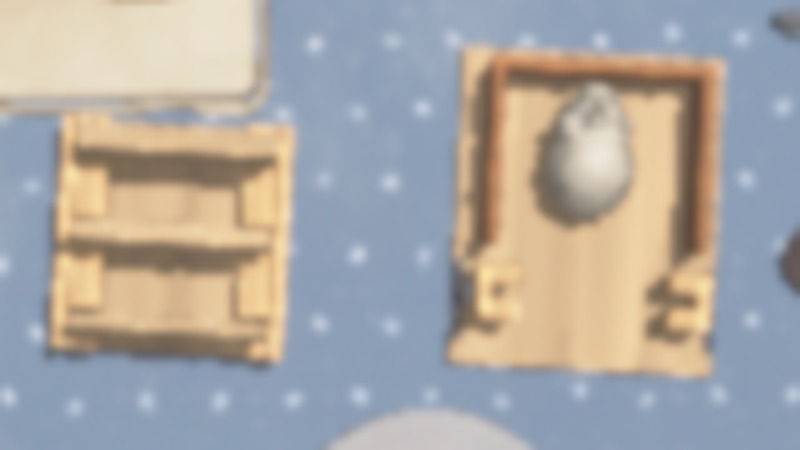

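View pics/sidez.png

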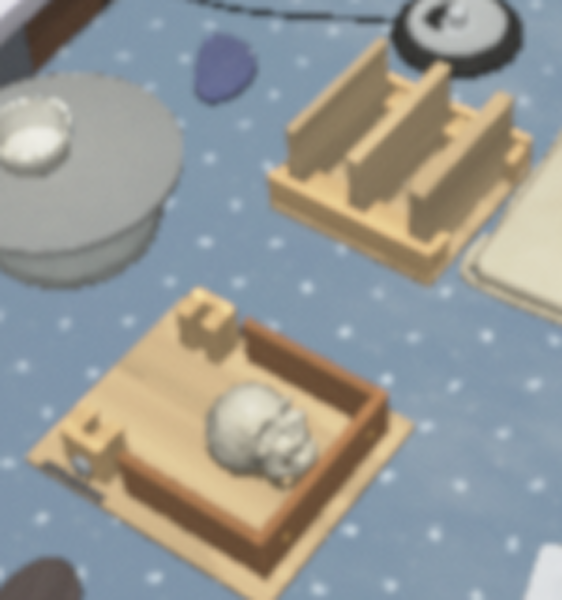

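```bash
cat > h.py <<'E'
import numpy as np,cv2
from plant import status, imaging, r
def ray(n,u,v,z):
    i=imaging.camera_info(n);T=i["T"]
    d=np.array([(u-i["cx"])/i["fx"],-(v-i["cy"])/i["fy"],-1.]);d=T[:3,:3]@d;o=T[:3,3]
    return o+d*(z-o[2])/d[2]
def cloud(n,D):
    i=imaging.camera_info(n);T=i["T"];v,u=np.mgrid[:480,:640]
    P=np.stack([(u-i["cx"])/i["fx"]*D,-(v-i["cy"])/i["fy"]*D,-D],-1)
    W=P@T[:3,:3].T+T[:3,3]; W[D==0]=np.nan; return W
E
python3 - <<'E'
from h import *
for n in("top","side"):
    D=np.load(f"pics/{n}0.npy");W=cloud(n,D)
    H=W[...,2]
    m=(W[...,0]>.3)&(W[...,0]<.8)&(W[...,1]>-.3)&(W[...,1]<.15)
    print(n,np.nanmedian(H[m]))
    c=np.uint8(np.clip(np.nan_to_num(H)*2500+20,0,255)); c[~m]=0
    a=c[190:280,285:445] if n=="top" else c[200:360,210:360]
    f=5 if n=="top" else 3.75
    cv2.imwrite(f"pics/h_{n}.png",cv2.resize(cv2.applyColorMap(a,2),None,fx=f,fy=f,interpolation=0))
E
```

```text
top 0.0058031422493552975
side 0.009365321893637646
```

View pics/h_top.png

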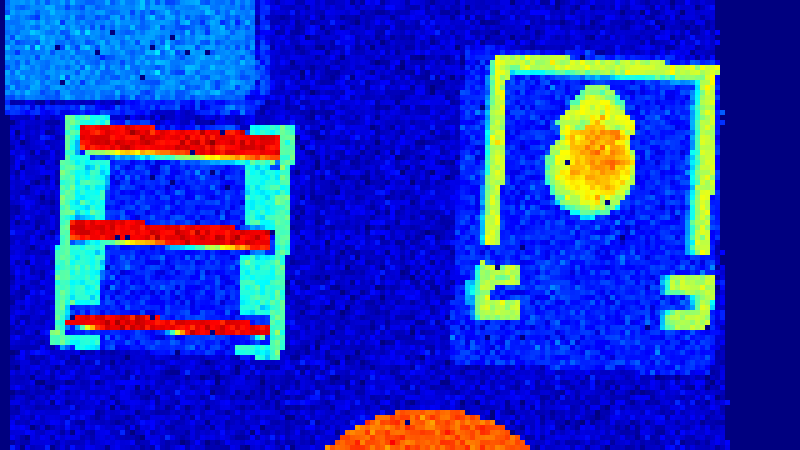

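View pics/h_side.png

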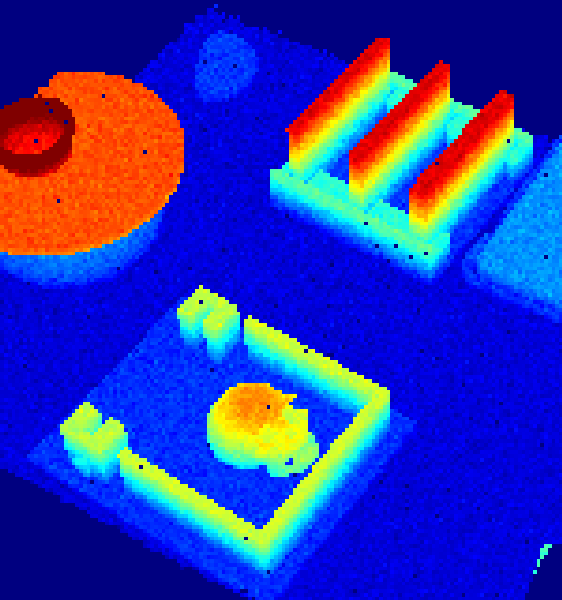

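Run:
```python
from h import *
D=np.load("pics/top0.npy");W=cloud("top",D);S=cloud("side",np.load("pics/side0.npy"))
uu,vv=np.meshgrid(np.arange(640),np.arange(480))
def fit(m,name,W=W):
    n,l,st,c=cv2.connectedComponentsWithStats(m.astype(np.uint8))
    for k in range(1,n):
        if st[k,4]<12: continue
        P=W[l==k]; R=cv2.minAreaRect((P[:,:2]*1000).astype(np.float32))
        print(name,"px",c[k].round(1),st[k,4],"z",np.median(P[:,2]).round(4),"mean",P[:,:2].mean(0).round(4),"rect",np.round(R[0],1),np.round(R[1],1),round(R[2],2))
box=lambda u0,u1,v0,v1:(uu>=u0)&(uu<u1)&(vv>=v0)&(vv<v1)
H=W[...,2]
fit(box(285,345,205,270)&(H>.070),"board")
fit(box(375,390,240,256)&(H>.038),"postL"); fit(box(415,430,243,258)&(H>.038),"postR")
fit(box(375,432,198,242)&(H>.038),"walls")
fit(box(285,345,205,270)&(H>.02),"rack")
fit(box(340,402,270,335)&(H>.05),"disc")
# table bias
for n,X in(("top",W),("side",S)):
  for x0,x1,y0,y1 in((.4,.6,-.09,-.07),(.35,.4,-.09,-.05)):
    m=(X[...,0]>x0)&(X[...,0]<x1)&(X[...,1]>y0)&(X[...,1]<y1);print(n,np.nanmedian(X[...,2][m]))
h=S[...,2]
us=lambda a:a
fit(box(270,360,205,290)&(h>.072),"boardS",S)
fit(box(255,275,272,300)&(h>.043),"postS_L",S);fit(box(222,247,300,330)&(h>.043),"postS_R",S)
fit(box(240,320,280,365)&(h>.044),"wallsS",S)
m=box(375,432,198,266)&(H>.003)&(H<.03);
```

```text
board px [320.3 217.7] 193 z 0.0826 mean [0.6057 0.0416] rect [606.2  40.8] [117.6  14.4] 86.22
board px [318.5 236.2] 154 z 0.083 mean [0.5504 0.0478] rect [550.7  47.8] [117.5  11.1] 85.96
board px [318.6 254.5] 104 z 0.0833 mean [0.4959 0.0482] rect [496.1  49.9] [119.2   7.9] 86.12
postL px [383.9 248.1] 76 z 0.0475 mean [ 0.5136 -0.1513] rect [ 515.2 -152.1] [24.1 33.4] 88.06
postR px [422.9 249.8] 79 z 0.048 mean [ 0.5069 -0.2698] rect [ 506.5 -268.9] [25.1 32.1] 84.28
walls px [405.3 214.8] 362 z 0.0493 mean [ 0.6147 -0.2184] rect [ 598.2 -216.9] [137.2 116.4] 86.58
walls px [403.1 220.1] 347 z 0.0556 mean [ 0.5978 -0.2101] rect [ 601.  -210.1] [51.4 76.9] 89.74
rack px [319.2 234.7] 1179 z 0.0395 mean [0.5566 0.0457] rect [551.2  46.1] [142.3 144.2] 86.11
disc px [370.7 301.5] 2883 z 0.0729 mean [ 0.3543 -0.105 ] rect [ 354.2 -106.1] [178.6 175.6] 89.58
top 0.0011274728118543242
top 0.07221583364983486
side 0.002172799567385364
side 0.07360152941398446
boardS px [299.9 223.1] 179 z 0.0825 mean [0.5002 0.0494] rect [499.3  52.2] [121.9  12.1] 85.23
boardS px [315.8 230.9] 215 
[... 159 characters left out ...]
 85.64
postS_L px [265.  282.1] 107 z 0.0489 mean [ 0.5186 -0.152 ] rect [ 518.9 -151.5] [25.2 35.5] 86.86
postS_R px [233.8 314. ] 128 z 0.0487 mean [ 0.5099 -0.2696] rect [ 510.2 -268.2] [25.5 35.4] 86.31
postS_R px [244.  322.3] 27 z 0.0509 mean [ 0.5463 -0.2773] rect [ 546.5 -276.5] [ 8.1 17.4] 79.81
wallsS px [265.3 282.8] 77 z 0.0488 mean [ 0.5207 -0.1538] rect [ 518.9 -152.1] [23.7 36.1] 88.91
wallsS px [283.1 318.2] 568 z 0.0505 mean [ 0.6199 -0.2206] rect [ 601.1 -215. ] [138.9 116.4] 85.82
wallsS px [279.  312.4] 442 z 0.0565 mean [ 0.6057 -0.2169] rect [ 604.9 -211.8] [75.7 47.9] 8.84
wallsS px [240.8 314. ] 13 z 0.0479 mean [ 0.5249 -0.2615] rect [ 524.7 -260.4] [ 5.3 11.3] 36.97
```

```bash
cat >> h.py <<'E'
from scipy.spatial.transform import Rotation as Ro
def rows(*wps):
    s=status.get_state();R0=Ro.from_euler('xyz',s["eef_rot"],degrees=True);p0=s["tcp_pos"]
    for x,y,z,yaw in wps:
        R=Ro.from_euler('xyz',[180,0,yaw],degrees=True)
        d=R0.inv().apply(np.array([x,y,z])-p0)/.2; t=(R0.inv()*R).as_rotvec(degrees=True)/90
        print(np.round(np.r_[d,t],4).tolist())
E
python3 - <<'E'
from h import *
W=cloud("top",np.load("pics/top0.npy"));S=cloud("side",np.load("pics/side0.npy"))
def line(P,ax):  # robust fit, angle as yaw of frame
    vx,vy,x0,y0=cv2.fitLine((P[:,:2]*1000).astype(np.float32),cv2.DIST_HUBER,0,.01,.01).ravel()
    a=np.degrees(np.arctan2(vy,vx)); a=(a+90)%180-90
    if ax=='y': a=(a%180)-90
    return round(float(a),2),(round(float(x0),1),round(float(y0),1)),len(P)
for n,X in(("top",W),("side",S)):
    x,y,z=X[...,0],X[...,1],X[...,2]
    for c in(.497,.552,.607):
        m=(z>.07)&(z<.095)&(abs(x-c)<.02)&(y>-.03)&(y<.12)
        print(n,"board",line(X[m],'y'),X[m][:,1].min().round(4),X[m][:,1].max().round(4))
    m=(z>.042)&(z<.056)
    b=m&(x>.655)&(x<.69)&(y>-.27)&(y<-.15); print("back",line(X[b],'y'))
    for lo,hi in((-.17,-.13),(-.30,-.255)):
        b=m&(x>.55)&(x<.65)&(y>lo)&(y<hi); print("sidewall",line(X[b],'x'))
    b=m&(x>.48)&(x<.54)&(y>-.29)&(y<-.13); print("posts",line(X[b],'y'))
    b=(z>.02)&(x>.47)&(x<.64)&(y>.095)&(y<.13)&(z<.045);print("rail",line(X[b],'x'))
    b=(z>.1)&(x>.4)&(x<.68)&(y>.1)&(y<.35);print("lamp",X[b].min(0),X[b].max(0))
rows((.25,.42,.36,-31),(.36,.22,.36,-58),(.43,.05,.33,-85))
E
```

```text
top board (-3.08, (495.8, 48.6), 104) -0.0096 0.1095
top board (-4.22, (550.3, 47.6), 154) -0.0105 0.1065
top board (-4.05, (605.5, 40.7), 193) -0.0174 0.0999
back (-0.57, (657.5, -175.4), 16)
sidewall (-3.99, (597.8, -151.9), 95)
sidewall (-2.3, (602.3, -279.8), 115)
posts (0.54, (511.7, -217.4), 150)
rail (-2.39, (558.3, 107.2), 269)
lamp [0.48455541 0.18697209 0.10360851] [0.66210563 0.32802139 0.34154753]
side board (-4.08, (501.1, 48.8), 193) -0.0092 0.1129
side board (-4.18, (556.2, 44.7), 227) -0.0132 0.1081
side board (-4.75, (611.9, 39.0), 258) -0.0184 0.104
back (-2.56, (657.9, -203.5), 122)
sidewall (-3.28, (589.1, -152.5), 169)
sidewall (-2.55, (600.1, -280.9), 198)
posts (-3.94, (513.7, -216.7), 248)
rail (-2.41, (574.0, 109.1), 148)
lamp [0.4874619  0.18511763 0.10038499] [0.66568912 0.32742719 0.340626  ]
[0.1662, 0.9356, -0.67, 0.0009, -0.0001, 0.0459]
[1.1088, 1.5791, -0.6689, 0.0009, -0.0003, 0.3459]
[1.8052, 2.1789, -0.5179, 0.0008, -0.0005, 0.6459]
```

Emit:
apply_moves(
  moves=[
    [0.08, 0.45, -0.35, 0, 0, 0.02],
    [0.16, 0.93, -0.67, 0, 0, 0.045],
    [0.16, 0.93, -0.67, 0, 0, 0.045],
    [0.16, 0.93, -0.67, 0, 0, 0.045],
    [0.16, 0.93, -0.67, 0, 0, 0.045],
  ],
  hand=0.2,
  grip_force=10,
)

```text
time_s: 0.72
tcp_pos: [0.2492, 0.4203, 0.3633]
eef_rot: [-179.8, 0.1, -30.9]
contact_force: [-0.0, 2.1, -0.8]
gripper_width: 0.0429
```

Run:
```python
from h import *
s=status.get_state();print(s["tcp_pos"],s["eef_rot"],s["joints"],s["gripper_width"],s["contact_force"])
rows((.30,.32,.36,-45),(.36,.22,.36,-60))
W=cloud("top",np.load("pics/top0.npy"));S=cloud("side",np.load("pics/side0.npy"))
c,sn=np.cos(np.radians(-4)),np.sin(np.radians(-4))
for n,X in(("top",W),("side",S)):
    P=X.reshape(-1,3);P=P[np.isfinite(P).all(1)]
    d=P[:,:2]-[.512,-.21]; u=d[:,0]*c+d[:,1]*sn; v=-d[:,0]*sn+d[:,1]*c
    k=(P[:,2]>.044)&(P[:,2]<.054)
    def fit(a,b): 
        l=cv2.fitLine(np.c_[a,b].astype(np.float32)*1000,cv2.DIST_HUBER,0,.01,.01).ravel(); return round(float(np.degrees(np.arctan(l[1]/l[0]))),2),l[3].round(1)
    b=k&(abs(v)<.055)&(u>.13)&(u<.19); print(n,"back",fit(v[b],-u[b]),b.sum())
    for q in(-1,1):
        b=k&(abs(v-q*.065)<.02)&(u>.04)&(u<.13); print("side",fit(u[b],v[b]),b.sum())
    b=k&(abs(u)<.025)&(abs(v)<.08)
    for q in(-1,1):
        bb=b&(q*v>0.035); print("post u",u[bb].min(),u[bb].max(),np.percentile(u[bb],[5,95]).mean(),"v",v[bb].min(),v[bb].max(),bb.sum())
```

```text
[0.24921895 0.4203167  0.36327284] [-1.79753424e+02  1.04647110e-01 -3.09047973e+01] [ 8.24472691e+01 -1.15959109e+00 -8.46775333e+00  1.67793272e-03
 -8.24239798e+01 -2.33525089e+01] 0.04288101534475414 [-0.00651537  2.05035085 -0.78043743]
[0.4755, 0.3, 0.0142, -0.0026, 0.0015, 0.1566]
[0.9897, 0.5749, 0.0121, -0.0024, 0.0018, 0.3233]
top back (-0.65, np.float32(-139.9)) 90
side (-0.72, np.float32(-63.8)) 84
side (0.1, np.float32(63.9)) 70
post u -0.017233207006945705 0.014284658944969775 -0.0014520342423631812 v -0.07197740147494866 -0.046251048457556385 69
post u -0.017937569994359033 0.015450170754529993 -0.0018555737148838762 v 0.04535454455901811 0.06883592921838076 61
side back (0.24, np.float32(-143.7)) 181
side (0.62, np.float32(-64.5)) 144
side (1.1, np.float32(63.2)) 129
post u -0.015380700284418194 0.019936500016491263 0.0021020925160746386 v -0.07093132131218173 -0.04535670368695051 124
post u -0.014895429882370581 0.020362772456851187 0.0018961364446581338 v 0.046109399373800264 0.07143341534032442 98
```

Emit:
apply_moves(
  moves=[
    [0.25, 0.15, 0, 0, 0, 0.08],
    [0.475, 0.3, 0, 0, 0, 0.16],
    [0.73, 0.44, 0, 0, 0, 0.24],
    [0.99, 0.57, 0, 0, 0, 0.32],
    [0.99, 0.57, 0, 0, 0, 0.32],
  ],
)

```text
time_s: 1.35
tcp_pos: [0.3619, 0.2181, 0.3617]
eef_rot: [-179.9, 0.2, -60.1]
contact_force: [0.1, 0.5, -0.5]
gripper_width: 0.0347
```

Run:
```python
from h import *
s=status.get_state();print(s["tcp_pos"],s["eef_rot"],s["joints"],s["gripper_width"],s["contact_force"])
rows((.405,.13,.34,-77),(.44,.05,.31,-94))
```

```text
[0.36189895 0.21807721 0.36172727] [-1.79902661e+02  1.75257738e-01 -6.00909964e+01] [ 57.95996858  -8.08664247 -14.8113831   -0.10968818 -83.10695074
 -28.03810946] 0.03474447967166436 [ 0.05880768  0.48154215 -0.49479875]
[0.4895, 0.033, 0.1071, -0.0008, 0.0021, 0.1879]
[0.924, 0.081, 0.2557, -0.0005, 0.0022, 0.3768]
```

Emit:
apply_moves(
  moves=[
    [0.25, 0.02, 0.05, 0, 0, 0.1],
    [0.49, 0.03, 0.1, 0, 0, 0.19],
    [0.71, 0.055, 0.18, 0, 0, 0.285],
    [0.924, 0.08, 0.255, 0, 0, 0.376],
    [0.924, 0.08, 0.255, 0, 0, 0.376],
  ],
)

```text
time_s: 1.98
tcp_pos: [0.4401, 0.0485, 0.3078]
eef_rot: [179.8, 0.1, -94.2]
contact_force: [0.3, 0.0, 0.7]
gripper_width: 0.0346
```

Run:
```python
from h import *
s=status.get_state();print(s["tcp_pos"],s["eef_rot"],s["joints"],s["gripper_width"],s["contact_force"])
rows((.498,.05,.14,-94),(.498,.05,.05,-94))
```

```text
[0.44014265 0.0485046  0.30781574] [ 1.79758536e+02  7.10290772e-02 -9.41718625e+01] [ 31.7673498   -4.66936636 -18.63482004  -0.2051613  -76.18844273
 -35.88981703] 0.034636218630838614 [0.32069953 0.00317902 0.65176378]
[-0.0275, -0.2915, 0.8379, 0.0027, 0.0008, -0.0019]
[-0.0269, -0.2934, 1.2879, 0.0027, 0.0008, -0.0019]
```

Emit:
apply_moves(
  moves=[
    [-0.01, -0.1, 0.28, 0, 0, 0],
    [-0.02, -0.2, 0.56, 0, 0, 0],
    [-0.027, -0.29, 0.85, 0, 0, 0],
    [-0.027, -0.29, 0.9, 0, 0, 0],
    [-0.027, -0.29, 0.9, 0, 0, 0],
  ],
)

```text
time_s: 2.6
tcp_pos: [0.4976, 0.0508, 0.1277]
eef_rot: [179.7, 0.0, -94.1]
contact_force: [-0.6, 0.6, 0.5]
gripper_width: 0.0346
```

Run:
```python
from h import *
p,d=imaging.capture("side"); a=p[130:290,230:390]; cv2.imwrite("pics/s1.png",cv2.resize(a,None,fx=3.75,fy=3.75,interpolation=cv2.INTER_CUBIC))
s=status.get_state();print(s["tcp_pos"],s["eef_rot"],s["gripper_width"],s["contact_force"])
S=cloud("side",d);m=(S[...,2]>.125)&(S[...,2]<.16)&(abs(S[...,0]-.5)<.1)&(abs(S[...,1]-.05)<.06)
for lo,hi in((.4,.498),(.498,.6)):
  P=S[m&(S[...,0]>lo)&(S[...,0]<hi)];print(len(P),P.min(0),P.max(0))
rows((.498,.05,.05,-94))
```

```text
[0.49827414 0.05094775 0.12898366] [ 1.79839353e+02  8.98919564e-02 -9.40614864e+01] 0.034855826534928684 [0.0922929  0.11640515 0.14617483]
79 [0.46405381 0.04065394 0.12826745] [0.48291499 0.06617455 0.15964506]
67 [0.51652668 0.03707564 0.13039184] [0.53388331 0.05997464 0.15847731]
[0.0054, -0.0001, 0.3949, 0.0018, 0.001, -0.0007]
```

View pics/s1.png

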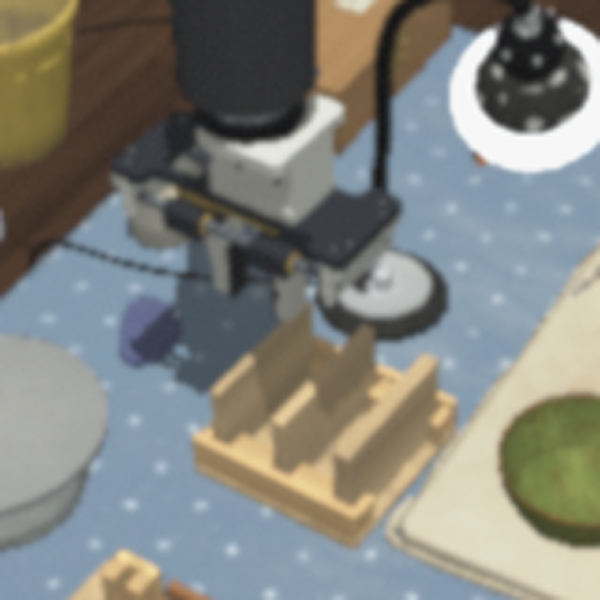

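The side view shows the fingers straddling the front board (its top edge at crop pixel ~(260,365), fingers at ~(225,270) and (290,300)); the next board is clear. I'm going down to pinch.

Emit:
apply_moves(
  moves=[
    [0, 0, 0.1, 0, 0, 0],
    [0, 0, 0.2, 0, 0, 0],
    [0, 0, 0.3, 0, 0, 0],
    [0, 0, 0.395, 0, 0, 0],
    [0, 0, 0.395, 0, 0, 0],
  ],
)

```text
time_s: 3.28
tcp_pos: [0.4984, 0.0517, 0.0513]
eef_rot: [179.9, 0.1, -94.0]
contact_force: [-0.2, -0.1, 1.0]
gripper_width: 0.0347
```

Emit:
apply_moves(
  moves=[
    [0, 0, 0, 0, 0, 0],
    [0, 0, 0, 0, 0, 0],
    [0, 0, 0, 0, 0, 0],
    [0, 0, 0, 0, 0, 0],
    [0, 0, 0, 0, 0, 0],
    [0, 0, 0, 0, 0, 0],
  ],
  hand=1,
  grip_force=8,
)

```text
time_s: 4.03
tcp_pos: [0.4987, 0.0518, 0.0519]
eef_rot: [180.0, 0.1, -94.0]
contact_force: [-2.1, -0.1, 6.3]
gripper_width: 0.008
```

Run:
```python
from h import *
s=status.get_state();print(s["tcp_pos"],s["eef_rot"],s["gripper_width"],s["contact_force"],s["moment"])
rows((.498,.05,.05,-94))
```

```text
[0.4987325  0.0518419  0.05186118] [ 1.79950590e+02  1.45592597e-01 -9.40021121e+01] 0.007989441401648758 [-2.14946356 -0.14588062  6.32832658] [ 0.39409666  0.70035188 -0.00239936]
[0.0095, 0.003, 0.0093, 0.0005, 0.0016, -0.0]
```

Emit:
apply_moves(
  moves=[
    [0, 0, 0, 0, 0, 0],
    [0, 0, 0, 0, 0, 0],
    [0, 0, -0.05, 0, 0, 0],
    [0, 0, -0.12, 0, 0, 0],
    [0, 0, -0.2, 0, 0, 0],
    [0, 0, -0.3, 0, 0, 0],
    [0, 0, -0.4, 0, 0, 0],
    [0, 0, -0.5, 0, 0, 0],
    [0, 0, -0.5, 0, 0, 0],
  ],
  hand=1,
  grip_force=25,
)

```text
time_s: 5.15
tcp_pos: [0.4999, 0.052, 0.1542]
eef_rot: [-179.8, 0.3, -94.0]
contact_force: [-0.1, -0.9, -1.6]
gripper_width: 0.0079
```

Run:
```python
from h import *
s=status.get_state();print(s["tcp_pos"],s["eef_rot"],s["gripper_width"],s["contact_force"],s["moment"])
rows((.505,-.08,.15,-94),(.5135,-.209,.15,-94))
```

```text
[0.49990668 0.05203206 0.15419009] [-179.83459348    0.25854913  -93.98454348] 0.007943239448725591 [-0.10217795 -0.86863671 -1.62380323] [ 0.11738183 -0.11285452  0.05967106]
[0.6569, -0.0712, 0.0182, -0.0018, 0.0029, 0.0002]
[1.2974, -0.1585, 0.0156, -0.0018, 0.0029, 0.0002]
```

Emit:
apply_moves(
  moves=[
    [0.15, -0.02, 0, 0, 0, 0],
    [0.33, -0.04, 0, 0, 0, 0],
    [0.5, -0.055, 0, 0, 0, 0],
    [0.66, -0.07, 0, 0, 0, 0],
    [0.82, -0.09, 0, 0, 0, 0],
    [0.98, -0.115, 0, 0, 0, 0],
    [0.98, -0.115, 0, 0, 0, 0],
  ],
)

```text
time_s: 6.02
tcp_pos: [0.5087, -0.1468, 0.1527]
eef_rot: [-179.9, 0.3, -94.1]
contact_force: [-0.9, -0.1, -0.1]
gripper_width: 0.0082
```

Run:
```python
from h import *
rows((.5135,-.209,.15,-94),(.5135,-.209,.105,-94))
```

```text
[0.3087, -0.0465, 0.0124, -0.0011, 0.0028, -0.0015]
[0.3097, -0.0461, 0.2373, -0.0011, 0.0028, -0.0015]
```

Emit:
apply_moves(
  moves=[
    [0.15, -0.02, 0, 0, 0, 0],
    [0.31, -0.046, 0, 0, 0, 0],
    [0.31, -0.046, 0.1, 0, 0, 0],
    [0.31, -0.046, 0.2, 0, 0, 0],
    [0.31, -0.046, 0.237, 0, 0.003, -0.001],
    [0.31, -0.046, 0.237, 0, 0.003, -0.001],
    [0.31, -0.046, 0.237, 0, 0.003, -0.001],
  ],
)

```text
time_s: 6.9
tcp_pos: [0.514, -0.2088, 0.1058]
eef_rot: [-179.8, -0.0, -94.0]
contact_force: [0.9, 0.4, -0.6]
gripper_width: 0.0076
```

```bash
cat > meas.py <<'E'
from h import *
import sys
tag=sys.argv[1]
c,sn=np.cos(np.radians(-4)),np.sin(np.radians(-4))
s=status.get_state();print(s["tcp_pos"],s["eef_rot"],s["gripper_width"],s["contact_force"],s["moment"])
for n,(u0,u1,v0,v1) in(("side",(195,355,190,350)),("top",(345,465,180,280))):
    p,d=imaging.capture(n); X=cloud(n,d); np.save(f"pics/{n}_{tag}.npy",d)
    cv2.imwrite(f"pics/{n}_{tag}.png",cv2.resize(p[v0:v1,u0:u1],None,fx=3.75,fy=3.75,interpolation=cv2.INTER_CUBIC))
    P=X[v0:v1,u0:u1].reshape(-1,3);P=P[np.isfinite(P).all(1)]
    e=P[:,:2]-[.512,-.21]; u=e[:,0]*c+e[:,1]*sn; v=-e[:,0]*sn+e[:,1]*c; z=P[:,2]
    zb=s["tcp_pos"][2]-.044
    k=(z>max(zb+.012,.055))&(z<zb+.085)&(abs(u)<.03)&(abs(v)<.075)&(abs(v)>.03)
    if k.sum()>5:
      print(n,"board v",v[k].min().round(4),v[k].max().round(4),"z",z[k].min().round(4),z[k].max().round(4),k.sum())
      for q in(-1,1):
        j=k&(q*v>.03); print("  end",q,"u min/max/med",u[j].min().round(4),u[j].max().round(4),np.median(u[j]).round(4),j.sum())
    k=(z>.044)&(z<.0515)&(abs(u)<.026)&(abs(v)<.08)
    for q in(-1,1):
        j=k&(q*v>.042); print("  post",q,"u",u[j].min().round(4),u[j].max().round(4),"v",v[j].min().round(4),v[j].max().round(4),j.sum()) if j.sum() else 0
E
python3 meas.py a
```

```text
[ 0.51402259 -0.20883504  0.10580222] [-1.79844432e+02 -2.81673120e-02 -9.40122557e+01] 0.007623490222591339 [ 0.85415047  0.37381539 -0.55804091] [ 0.09254234 -0.04418116 -0.02629043]
side board v -0.0603 0.0306 z 0.074 0.1403 245
  end -1 u min/max/med -0.0015 0.0105 0.0065 243
  end 1 u min/max/med 0.0063 0.0072 0.0068 2
  post -1 u -0.0165 0.0191 v -0.0712 -0.0454 110
  post 1 u 0.0172 0.0202 v 0.0478 0.065 6
```

View pics/side_a.png

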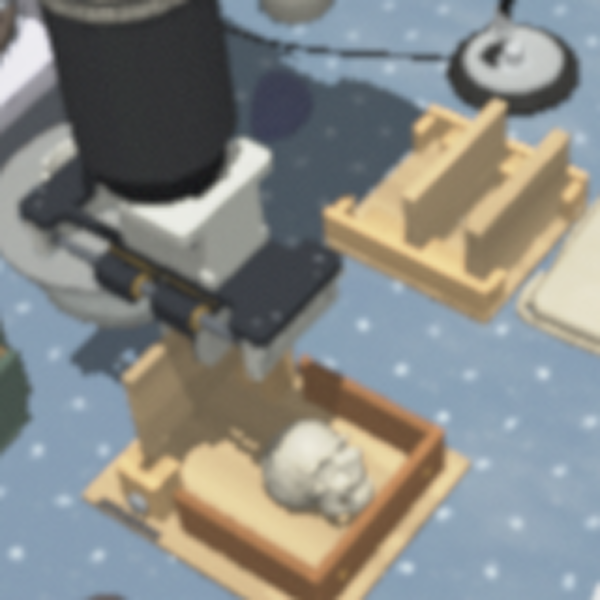

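View pics/top_a.png

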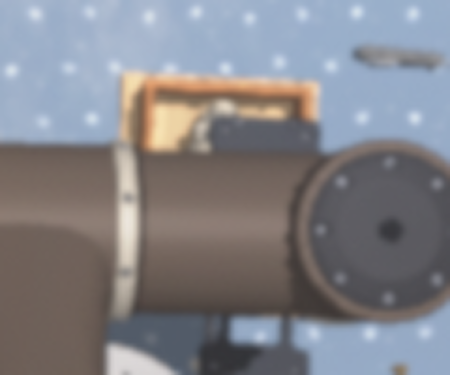

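Emit:
apply_moves(
  moves=[
    [0, 0.0025, 0.025, 0, 0, 0],
    [0, 0.0025, 0.05, 0, 0, 0],
    [0, 0.0025, 0.06, 0, 0, 0],
    [0, 0.0025, 0.06, 0, 0, 0],
  ],
)

```text
time_s: 7.5
tcp_pos: [0.5134, -0.2089, 0.0935]
eef_rot: [-179.9, -0.0, -94.0]
contact_force: [0.4, -0.8, -0.3]
gripper_width: 0.0078
```

Emit:
apply_moves(
  moves=[
    [0, 0, 0.005, 0, 0, 0],
    [0, 0, 0.01, 0, 0, 0],
    [0, 0, 0.01, 0, 0, 0],
  ],
)

```text
time_s: 7.88
tcp_pos: [0.5136, -0.209, 0.0919]
eef_rot: [-179.8, -0.0, -94.0]
contact_force: [-0.6, -0.6, 1.0]
gripper_width: 0.0078
```

Emit:
apply_moves(
  moves=[
    [0, 0, 0.005, 0, 0, 0],
    [0, 0, 0.01, 0, 0, 0],
    [0, 0, 0.01, 0, 0, 0],
  ],
)

```text
time_s: 8.25
tcp_pos: [0.5138, -0.2092, 0.0915]
eef_rot: [-179.8, -0.1, -94.0]
contact_force: [-5.0, 2.1, 14.1]
gripper_width: 0.0081
```

Emit:
apply_moves(
  moves=[
    [0, 0.002, -0.008, 0, 0, 0],
    [0, 0.005, -0.008, 0, 0, 0],
    [0, 0.005, -0.003, 0, 0, 0],
    [0, 0.005, 0.002, 0, 0, 0],
    [0, 0.005, 0.006, 0, 0, 0],
    [0, 0.005, 0.006, 0, 0, 0],
  ],
)

```text
time_s: 9.0
tcp_pos: [0.5126, -0.2091, 0.09]
eef_rot: [-179.8, -0.1, -94.0]
contact_force: [-0.9, -0.8, -1.2]
gripper_width: 0.0075
```

Emit:
apply_moves(
  moves=[
    [0, 0, 0.005, 0, 0, 0],
    [0, 0, 0.01, 0, 0, 0],
    [0, 0, 0.015, 0, 0, 0],
    [0, 0, 0.015, 0, 0, 0],
  ],
)

```text
time_s: 9.5
tcp_pos: [0.5125, -0.2091, 0.0868]
eef_rot: [-179.8, -0.1, -94.0]
contact_force: [-0.2, 0.0, -1.1]
gripper_width: 0.008
```

Emit:
apply_moves(
  moves=[
    [0, 0, 0.01, 0, 0, 0],
    [0, 0, 0.02, 0, 0, 0],
    [0, 0, 0.03, 0, 0, 0],
    [0, 0, 0.04, 0, 0, 0],
    [0, 0, 0.04, 0, 0, 0],
  ],
)

```text
time_s: 10.12
tcp_pos: [0.5126, -0.2091, 0.0786]
eef_rot: [-179.8, -0.1, -94.0]
contact_force: [-0.2, 0.2, -0.8]
gripper_width: 0.008
```

```bash
python3 meas.py b
```

```text
[ 0.51256495 -0.20905681  0.07864083] [-1.79834411e+02 -5.53373031e-02 -9.40007428e+01] 0.00800705067618944 [-0.21854981  0.23917214 -0.77000592] [ 0.08369412  0.11752671 -0.00491449]
side board v -0.0606 -0.0303 z 0.0555 0.1142 206
  end -1 u min/max/med -0.0032 0.0079 0.005 206Traceback (most recent call last):
  File "meas.py", line 16, in <module>
    j=k&(q*v>.03); print("  end",q,"u min/max/med",u[j].min().round(4),u[j].max().round(4),np.median(u[j]).round(4),j.sum())
                                                   ~~~~~~~~^^
    return umr_minimum(a, axis, None, out, keepdims, initial, where)
ValueError: zero-size array to reduction operation minimum which has no identity
```

View pics/side_b.png

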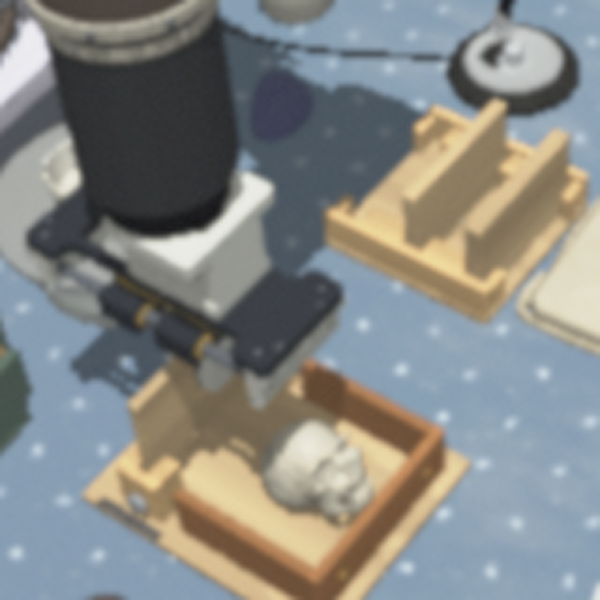

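The board's near end is in the right post's groove (crop pixel ~(155,455)), and the force is near zero. I'll keep lowering.

Emit:
apply_moves(
  moves=[
    [0, 0, 0.015, 0, 0, 0],
    [0, 0, 0.03, 0, 0, 0],
    [0, 0, 0.045, 0, 0, 0],
    [0, 0, 0.06, 0, 0, 0],
    [0, 0, 0.07, 0, 0, 0],
    [0, 0, 0.07, 0, 0, 0],
  ],
)

```text
time_s: 10.92
tcp_pos: [0.5126, -0.2091, 0.0645]
eef_rot: [-179.8, -0.1, -94.0]
contact_force: [-1.3, -1.0, -1.1]
gripper_width: 0.0079
```

Emit:
apply_moves(
  moves=[
    [0, 0, 0.01, 0, 0, 0],
    [0, 0, 0.02, 0, 0, 0],
    [0, 0, 0.03, 0, 0, 0],
    [0, 0, 0.04, 0, 0, 0],
    [0, 0, 0.04, 0, 0, 0],
  ],
)

```text
time_s: 11.55
tcp_pos: [0.5126, -0.2091, 0.0564]
eef_rot: [-179.8, -0.1, -94.0]
contact_force: [-1.1, 0.5, -1.0]
gripper_width: 0.0076
```

Emit:
apply_moves(
  moves=[
    [0, 0, 0.005, 0, 0, 0],
    [0, 0, 0.01, 0, 0, 0],
    [0, 0, 0.015, 0, 0, 0],
    [0, 0, 0.015, 0, 0, 0],
  ],
)

```text
time_s: 12.05
tcp_pos: [0.5126, -0.209, 0.0532]
eef_rot: [-179.9, -0.1, -94.0]
contact_force: [-0.2, 0.2, -0.6]
gripper_width: 0.0082
```

Emit:
apply_moves(
  moves=[
    [0, 0, 0.005, 0, 0, 0],
    [0, 0, 0.008, 0, 0, 0],
    [0, 0, 0.008, 0, 0, 0],
  ],
)

```text
time_s: 12.42
tcp_pos: [0.5127, -0.2091, 0.0519]
eef_rot: [-179.8, -0.1, -94.0]
contact_force: [-1.1, -0.6, 4.1]
gripper_width: 0.0083
```

Emit:
apply_moves(
  moves=[
    [0, 0, 0.004, 0, 0, 0],
    [0, 0, 0.005, 0, 0, 0],
    [0, 0, 0.005, 0, 0, 0],
  ],
)

```text
time_s: 12.8
tcp_pos: [0.5127, -0.2093, 0.0519]
eef_rot: [-179.8, -0.1, -94.0]
contact_force: [-4.4, 1.1, 10.8]
gripper_width: 0.008
```

```bash
sed -i 's/j=k&(q\*v>.03); print/j=k\&(q*v>.03); j.sum()>2 and print/' meas.py; python3 meas.py c
```

```text
[ 0.51274831 -0.20926356  0.05186288] [-1.79816472e+02 -7.52135717e-02 -9.39827331e+01] 0.007992098609014512 [-4.42447249  1.10886679 10.77984416] [0.79249763 1.61276133 0.03574203]
side board v -0.0608 -0.0301 z 0.0553 0.0886 118
  end -1 u min/max/med -0.0029 0.0078 0.0048 118
  post -1 u -0.0162 0.0193 v -0.071 -0.0425 108
```

View pics/side_c.png

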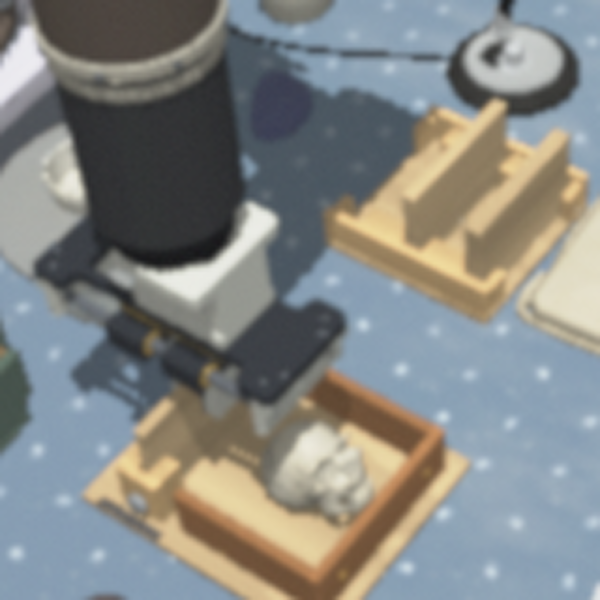

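The board is home: TCP z is 51.9 mm, the same as when it stood in the rack, and the reaction is 11 N. I'll relax, open only a little because of the skull, and back off upward.

Emit:
apply_moves(
  moves=[
    [0, 0, 0, 0, 0, 0],
    [0, 0, 0, 0, 0, 0],
  ],
)

```text
time_s: 13.15
tcp_pos: [0.5127, -0.2092, 0.0519]
eef_rot: [-179.8, -0.1, -94.0]
contact_force: [-2.7, 0.7, 4.9]
gripper_width: 0.0081
```

Emit:
apply_moves(
  moves=[
    [0, 0, 0, 0, 0, 0],
    [0, 0, 0, 0, 0, 0],
    [0, 0, 0, 0, 0, 0],
    [0, 0, 0, 0, 0, 0],
  ],
  hand=0.45,
)

```text
time_s: 13.65
tcp_pos: [0.5128, -0.2092, 0.0518]
eef_rot: [-179.8, -0.1, -94.0]
contact_force: [-1.2, 1.1, 0.5]
gripper_width: 0.0241
```

Emit:
apply_moves(
  moves=[
    [0, 0, -0.06, 0, 0, 0],
    [0, 0, -0.15, 0, 0, 0],
    [0, 0, -0.3, 0, 0, 0],
    [0, 0, -0.5, 0, 0, 0],
    [0, 0, -0.75, 0, 0, 0],
    [0, 0, -1, 0, 0, 0],
    [0, 0, -1, 0, 0, 0],
    [0, 0, -1, 0, 0, 0],
  ],
)

```text
time_s: 14.65
tcp_pos: [0.5119, -0.2088, 0.2524]
eef_rot: [-179.8, -0.1, -94.0]
contact_force: [0.5, 0.7, -0.3]
gripper_width: 0.0246
```

```bash
sed -i 's/^    zb=.*/    zb=.008/' meas.py; python3 meas.py d
python3 - <<'E'
from h import *
S0=cloud("side",np.load("pics/side0.npy"));S1=cloud("side",np.load("pics/side_d.npy"))
for n,X in(("before",S0),("after",S1)):
    x,y,z=X[...,0],X[...,1],X[...,2]
    m=(z>.054)&(z<.072)&(x>.55)&(x<.65)&(y>-.26)&(y<-.17);print(n,"skull",np.median(X[m],0).round(4),m.sum())
    for c in(.556,.611):
        m=(z>.07)&(z<.095)&(abs(x-c)<.02)&(y>-.03)&(y<.12);print("  board",X[m].mean(0).round(4),m.sum())
E
```

```text
[ 0.51185663 -0.20877585  0.25236353] [-1.79760378e+02 -5.18896091e-02 -9.39863670e+01] 0.024571407745506403 [ 0.53990889  0.70400362 -0.26954621] [ 0.09327982  0.01368178 -0.00782307]
side board v -0.061 0.0594 z 0.0551 0.0875 212
  end -1 u min/max/med -0.004 0.0083 0.005 119
  end 1 u min/max/med -0.0021 0.0168 0.0052 93
  post -1 u -0.0168 0.0195 v -0.0717 -0.0446 102
  post 1 u -0.0033 0.0187 v 0.043 0.0735 55
before skull [ 0.6016 -0.2157  0.0614] 284
  board [0.555  0.0437 0.0812] 227
  board [0.6106 0.0379 0.0816] 258
after skull [ 0.6025 -0.2156  0.0616] 288
  board [0.5548 0.0434 0.0809] 226
  board [0.6105 0.0374 0.0814] 263
```

View pics/side_d.png

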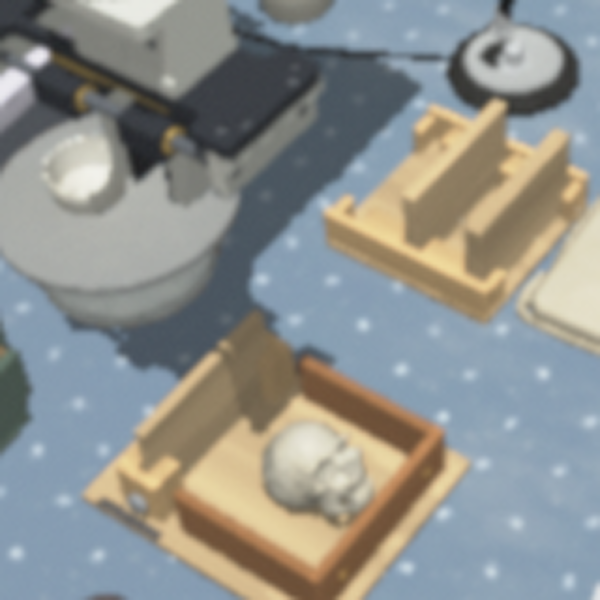

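The board stands level between both posts (top edge from ~(145,440) to (255,325) in the crop). The skull and the other two boards are where they were, so I'm handing in.

```bash
python3 -c "
from plant import r,status
print(r.close_job()); print(status.get_state()['time_s'])"
```

```text
the job is handed in; nothing more can be done
None
the job is handed in; nothing more can be done
```

The 8 mm board is standing home in both front-post grooves and released. I handed the job in after about 15 s of the 67 s; no verdict is reported.

- **Choosing the board:** From the images, the board nearest the robot looked about 8 mm thick, the others about 11 and 14 mm. I pinched only that one where it stood and the gripper read 8.0 mm. I did not pinch the other two.
- **Fitting it:** My first try landed on the post tops with about 14 N. I lifted, shifted 1 mm toward the robot, and the board went into the grooves freely. It came to rest on the base at the same tool height as in the rack (51.9 mm); the highest force I read was 14 N, against the limit of 35 N.
- **Last checks:** In the side camera the board is upright between both posts and about 0.8 mm off the middle along the opening. The skull measured within 1 mm of its start, the other two boards within about 0.5 mm. The gripper was 0.25 m above the table and touching nothing.
- **Disagreements and gaps:** The two cameras differed by 3–4 mm in x, so I used relative measurements and feel for the final fit. The arm blocked the top view, so the last check rests on the side camera alone. I did not re-measure the slate rib and needle tool; the arm's path stayed away from them.

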